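# Unlatch the large battery pack from its bench charger

### The job

The larger of the two tool battery packs has finished charging: squeeze the two latch buttons on its sides together, lift it straight up out of its charger, and set it down (do not drop it) standing upright in the empty shallow metal tray. Leave the smaller pack sitting in its own charger.

Things in the scene. Friction and masses are not known exactly. Their poses are not given: they have to be found in the camera images.
- pack_large: Larger grey battery pack with black foot, upright in a pale charger 128 x 94 mm, top 42 mm above the bench. 100 mm long (x), 42 wide (y), 112 high; origin: centre of its underside, z up, at first 10 mm above the bench. Foot 88 x 42 mm, 32 mm deep in the charger's well: lift straight up. A black spring button on each long side is centred 80 mm above the origin. About 0.5 kg (0.4 to 0.65).
- large_button_left (a joint): Larger pack's button in the middle of its +y side, 34 mm long (x), 26 mm high. m: 0 out (latched), 0.007 fully in. Springs back; 3 N starts it, 6.5 N holds it in. It moves a hook under the charger's lip, free when 5 mm in or more. Faces of the two buttons: 60 mm apart, 46 mm when both are in; the pack can be carried squeezed by them.
- large_button_right (a joint): The same for the button on the larger pack's -y side. Both must be in for the pack to come out.
- pack_small: The smaller pack, same make, in its own charger, to be left there: 68 mm long, 42 mm wide, 84 mm high, origin at the centre of its underside, z up, buttons centred 62 mm above it, 60 mm across.
- tray: Empty shallow aluminium tray, fixed to the bench, 170 mm (its x) by 145 mm (its y), walls 3 mm thick and 22 mm high, its inner floor 3 mm above its origin, which is the centre of its underside, on the bench.
There are look-alikes about, which are no part of the job. What is shaped like the pack_large but orange is not meant.

How it is judged:
By the outcome, as a careful person would: the job done as asked, in the order asked, and still so for the second after the job is handed in, with the robot touching nothing.
It also fails if it takes over 48 s, if anything falls off the work surface, if the arm or the gripper's body presses on something with over 40 N, if the wrist force passes 120 N, or if a joint passes its speed limit or range.

### The arm

A 6-joint arm with a two-finger parallel gripper is mounted at the origin on the work surface. World frame = base frame: x ahead of the robot, y to its left, z up, the work surface at z = 0. Lengths are in m, angles in rad, forces in N, time in s.
With the tool pointing down it reaches from about 0.375 to 0.9 m from the base axis. Payload 3.1 kg.
Tool frame: the origin (TCP) lies midway between the tips of the shut fingers; the grasp point (between the pads) lies 19 mm behind it; z points along the fingers, y is the direction in which the jaws open and shut (so a half turn about z gives the same grasp; the last joint's range is limited). The gripper opens to 87 mm and grips with 3 to 60 N. Pads are 19 mm wide; open, the fingers measure 117 mm over their backs; the gripper's body (75 mm by 190 mm) begins 51 mm behind the grasp point.
Start: joints at [1.044, 0.527, 1.433, -0, 1.181, -0.178], TCP at [0.213, 0.588, 0.223] pointing down, gripper open.
Joint ranges: [-3.08, 3.08], [-0.75, 2.2], [0.22, 2.44], [-1.43, 4.57], [0, 2.65], [-2.85, 2.85]. Speed limits (rad/s): [2.79, 2.79, 3.14, 3.14, 3.14, 3.14].

### API

Orientations are given as a unit quaternion [x, y, z, w].
In Python, from rig import robot gives the robot as it stands.
- The arm moves only by the tool move_arm, never from a script. Its argument "rows" is one flat list of numbers, 7 for each row, row after row: the shift along the world's x, y, z in mm, then the turn, a rotation vector about the world's x, y, z in rad, then the closure, from 0 (fully open) to 1 (shut). A call has 1 to 12 rows; each row shifts and turns the commanded pose from where the row before left it; what a row does not reach is not made up. A row lasts 1/10 s, in which the tool goes at most 50 mm and 8.59 degrees, less where a joint would pass 70% of its speed; a pose out of reach is approached as far as the arm can. A call with a gripper value outside its range is refused whole. The fingers move at their own pace and stop on an object; "grip_force" is the grip in N (left out, the last holds). Time passes only in rows, so rows that do not move let the fingers close. It gives the time, the measured TCP pose, the force and the opening at its end, in the units of the state.
- robot.get_obs(): the state, without advancing time (a new reading comes with each control period).
- robot.camera(name): name is "scene" or "top" or "wrist"; returns a dict with "color" (384x512x3 uint8, red, green, blue), "z_map" (384x512 float32, m along the optical axis (not along the pixel's ray), 0 where there is no reading), "camera_matrix" (3x3 intrinsics, pixels), "R" (3x3) and "t" (3): a world point X has camera coordinates R X + t; the wrist camera has in their place "tool_from_camera" (4x4, takes a point from camera to tool coordinates, whose origin is the TCP and whose axes are the flange's). Camera axes: x right, y down, z forward; pixel columns grow to the right and rows downward; lengths in m; the calibration is good to about 2 mm. The wrist camera is an equidistant fisheye: a pixel r from the principal point sees the ray r / f radians off the axis. A picture is of the moment at which its call begins: read the wrist's pose just before it.
- robot.hand_in(): hands the job in, once; it reports no verdict.
Trained networks look in the newest picture that a camera, given by its name, has taken for a name from the list of things; names that differ only in an ending like _2 or _b are one class to them, and where a whole thing is asked for, a point or a joint stands for the part that bears it (a point fixed in the world has none). Each returns a list of dicts, best first, with "conf" (0 to 1); they miss things now and then, are a little off and sometimes report something else, mostly with a low value. They report only what shows in the picture. A call takes as long as a camera call. They do not tell look-alikes from the thing itself.
- robot.search_frame(camera, thing): "at" ([column, row] in pixels, amid what is visible of it).
- robot.spot_point(camera, thing): "at" ([column, row] in pixels: a listed point, or the origin of a listed thing).
The state is a dict: "time": time; "q": joint angles; "joint_velocities": joint speeds; "joint_torque": joint torques, N m; "position": TCP position; "tool_rot": TCP orientation; "ft_force": force on the tool from outside, world axes, zero at the start; "moment": the same for the moment, N m; "grip_width": finger opening in m.
Only numpy, scipy, OpenCV 4.12 (cv2) and the standard library are available. Lean on these libraries where they do the work, as an engineer would, in place of code of your own. Each camera call takes 0.05 s, during which the arm holds its last target.

## Working session

There is one attempt and no reset: what is moved stays moved. The work goes in short steps, Python scripts to look and compute and a tool call to move; the robot and the scene stay as the last step left them, time stands still between calls to the robot, and variables do not carry over. Pictures are saved under pics/ and viewed, and the job is handed in when it is done.

Besides the shell and the picture viewer there is one more tool, called after "Request:" as name(argument=value, ...), one argument or row to a line, values as JSON. move_arm: Moves the arm, as the interface text tells. Its arguments: {"type":"object","properties":{"rows":{"type":"array","items":{"type":"number"}},"grip_force":{"type":"number"}},"required":["rows"]}

```bash
mkdir -p pics; ls; cat > h.py <<'E'
from rig import robot
import numpy as np, cv2
def world(c,u,v,z=None):
    K=c["camera_matrix"]; d=c["z_map"][int(round(v)),int(round(u))] if z is None else z
    p=np.linalg.inv(K)@np.array([u,v,1.])*d
    return c["R"].T@(p-c["t"])
def cloud(c):
    K=c["camera_matrix"]; d=c["z_map"]; h,w=d.shape
    v,u=np.mgrid[:h,:w]
    p=np.stack([(u-K[0,2])/K[0,0]*d,(v-K[1,2])/K[1,1]*d,d],-1)
    return (p-c["t"])@c["R"]
def save(n,im): cv2.imwrite("pics/"+n,cv2.cvtColor(im,cv2.COLOR_RGB2BGR))
E
python3 - <<'E'
from h import *
np.set_printoptions(precision=4,suppress=True)
import pickle
for n in ["scene","top"]:
    c=robot.camera(n); save(n+"0.png",c["color"]); pickle.dump(c,open(n+".pkl","wb"))
    P=cloud(c)
    for t in ["pack_large","pack_small","tray"]:
        for r in robot.search_frame(n,t)[:4]:
            u,v=r["at"]; print(n,t,np.round(r["at"]),round(r["conf"],2),P[int(v),int(u)])
o=robot.get_obs(); print(o["time"],o["position"],o["tool_rot"],o["grip_width"])
E
```

```text
pics
scene pack_large [384. 154.] 0.95 [0.5327 0.2612 0.1188]
scene pack_large [370. 110.] 0.94 [0.3606 0.3285 0.0881]
scene pack_small [282. 219.] 0.95 [0.6052 0.0099 0.0931]
scene tray [134. 256.] 0.56 [ 0.5293 -0.2782  0.0023]
top pack_large [135. 183.] 0.65 [0.4885 0.2802 0.1195]
top pack_small [251. 143.] 0.81 [0.5841 0.0249 0.093 ]
top tray [368. 173.] 0.6 [ 0.5263 -0.269   0.0002]
0.4 [0.2129 0.5875 0.2224] [ 0.173   0.9849 -0.0001 -0.0001] 0.08700643389689057
```

View pics/scene0.png

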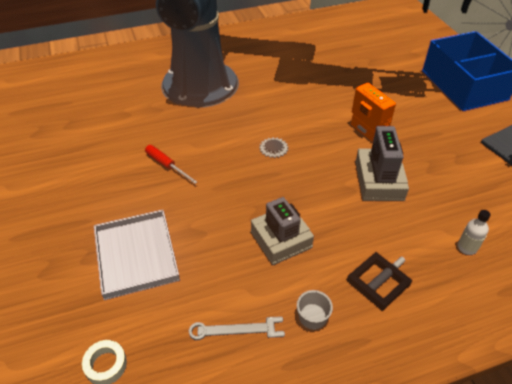

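View pics/top0.png

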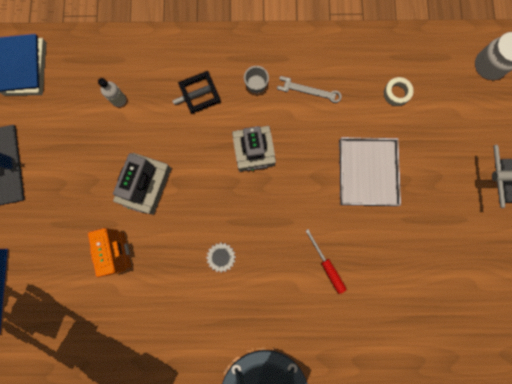

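Three things could be taken for the pack. The grey pack in its charger is at scene (384,155) and top (140,183). The orange look-alike is at scene (372,110) and top (104,252). The small grey pack is at scene (283,219) and top (255,143). The description fits the first one. Next I'll check it in a close crop and fit its pose.

```bash
python3 - <<'E'
from h import *
import pickle
np.set_printoptions(precision=4,suppress=True)
t=pickle.load(open("top.pkl","rb")); s=pickle.load(open("scene.pkl","rb"))
a=cv2.resize(t["color"][140:225,100:185],(400,400),interpolation=cv2.INTER_CUBIC)
b=cv2.resize(s["color"][115:210,345:440][:95,:95],(400,400),interpolation=cv2.INTER_CUBIC)
save("crop.png",np.hstack([a,b]))
def rect(P,lo,hi,cx,cy,r,n):
    m=(P[...,2]>lo)&(P[...,2]<hi)&(np.hypot(P[...,0]-cx,P[...,1]-cy)<r)
    q=P[m]; (c,sz,ang)=cv2.minAreaRect((q[:,:2]*1000).astype(np.float32))
    print(n,m.sum(),"c",np.round(c,1),"size",np.round(sz,1),"ang",round(ang,1),"zmed",np.median(q[:,2]))
Pt,Ps=cloud(t),cloud(s)
for nm,P in(("top",Pt),("scene",Ps)):
    rect(P,.113,.14,.5,.27,.1,nm+" pack top")
    rect(P,.036,.048,.5,.27,.12,nm+" charger top")
    rect(P,.03,.14,.5,.27,.12,nm+" all")
    rect(P,.012,.03,.53,-.27,.16,nm+" tray rim")
    rect(P,.08,.11,.59,.02,.09,nm+" small top")
    rect(P,.06,.13,.36,.33,.09,nm+" orange")
    m=(P[...,2]>.113)&(P[...,2]<.14)&(np.hypot(P[...,0]-.5,P[...,1]-.27)<.1)
    print(P[m].mean(0))
E
```

```text
top pack top 868 c [501.1 292.5] size [ 41.8 100. ] ang 70.0 zmed 0.12067051506043083
top charger top 849 c [501.1 292.8] size [ 94.1 128.1] ang 70.3 zmed 0.04027590071050615
top all 2208 c [500.3 293.1] size [ 94.3 129.5] ang 70.4 zmed 0.08931678188817216
top tray rim 470 c [ 527.7 -271.8] size [146.8 171. ] ang 88.3 zmed 0.018879867627851248
top small top 628 c [586.8  18.7] size [68.9 60. ] ang 9.6 zmed 0.09170501196059881
top orange 1323 c [336.7 350.5] size [100.9  61.6] ang 12.8 zmed 0.10988015470586472
[0.4999 0.2918 0.1205]
scene pack top 671 c [504.1 291.8] size [ 42.6 101.9] ang 70.9 zmed 0.12086398727022415
scene charger top 895 c [504.4 292.3] size [ 95.1 131.1] ang 70.6 zmed 0.04071499265403737
scene all 2440 c [504.4 292.2] size [ 95.2 131.4] ang 71.0 zmed 0.06994875976561979
scene tray rim 810 c [ 530.2 -272.2] size [145.1 173.4] ang 88.1 zmed 0.019197178657431424
scene small top 805 c [589.6  17.3] size [69.5 60.1] ang 9.2 zmed 0.09228625101490408
scene orange 1150 c [341.3 344.9] size [103.7  54.1] ang 14.4 zmed 0.09940532045419742
[0.5089 0.2888 0.1206]
```

View pics/crop.png

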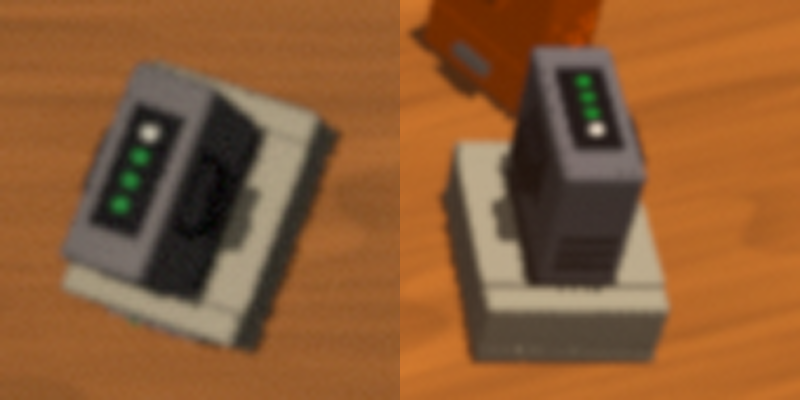

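The crop shows the grey pack with black sides in the pale charger, the green LEDs on top and a black button on each long face. Its fitted size is 42 x 100 mm with the top at z 0.121, as it should be. Its centre is near (502, 292) mm with the short axis at about 70.4°, and the jaws are already at 70.05°. The tray centre is near (529, -272) mm, with its long side at about -2°. I'll move above the pack.

Request:
move_arm(
  rows=[24,-24.5,0,0,0,0.007,0,24,-24.5,0,0,0,0,0,24,-24.5,0,0,0,0,0,24,-24.5,0,0,0,0,0,24,-24.5,0,0,0,0,0,24,-24.5,0,0,0,0,0,24,-24.5,0,0,0,0,0,24,-24.5,0,0,0,0,0,24,-24.5,0,0,0,0,0,24,-24.5,0,0,0,0,0,24,-24.5,0,0,0,0,0,25,-26,0,0,0,0,0],
  grip_force=30,
)

```text
time: 1.6
position: [0.5028, 0.2911, 0.2227]
tool_rot: [0.169, 0.986, 0.0, 0.0]
ft_force: [-0.1, -0.1, 0.6]
grip_width: 0.0868
```

```bash
cat >> h.py <<'E'
from scipy.spatial.transform import Rotation as Rn
def wcloud():
    o=robot.get_obs(); c=robot.camera("wrist"); K=c["camera_matrix"]; d=c["z_map"]
    v,u=np.mgrid[:d.shape[0],:d.shape[1]]
    x=(u-K[0,2])/K[0,0]; y=(v-K[1,2])/K[1,1]; th=np.hypot(x,y)
    k=np.tan(np.minimum(th,1.5))/np.maximum(th,1e-9)
    p=np.stack([x*k*d,y*k*d,d],-1); p[(d<=0)|(th>1.3)]=np.nan
    T=c["tool_from_camera"]; p=p@T[:3,:3].T+T[:3,3]
    return c,p@Rn.from_quat(o["tool_rot"]).as_matrix().T+o["position"]
def rect(P,lo,hi,cx,cy,r,n):
    m=(P[...,2]>lo)&(P[...,2]<hi)&(np.hypot(P[...,0]-cx,P[...,1]-cy)<r)
    q=P[m]
    if len(q)<5: print(n,"none"); return
    (c,sz,ang)=cv2.minAreaRect((q[:,:2]*1000).astype(np.float32))
    print(n,m.sum(),"c",np.round(c,1),"size",np.round(sz,1),"ang",round(ang,1),"zmed",round(float(np.median(q[:,2])),4))
E
python3 - <<'E'
from h import *
np.set_printoptions(precision=4,suppress=True)
c,P=wcloud(); save("w1.png",c["color"])
rect(P,.113,.14,.5,.29,.08,"pack"); rect(P,.036,.048,.5,.29,.09,"charger")
o=robot.get_obs(); print(o["time"],o["position"],o["tool_rot"],o["ft_force"])
E
```

```text
pack 4567 c [504.  293.6] size [42.3 99.2] ang 70.5 zmed 0.1219
charger 3456 c [504.4 293.9] size [ 94.5 126.1] ang 70.6 zmed 0.0415
1.65 [0.5079 0.2872 0.2228] [ 0.171   0.9853 -0.0009  0.0029] [ 2.6938 -1.3023  0.4708]
```

View pics/w1.png

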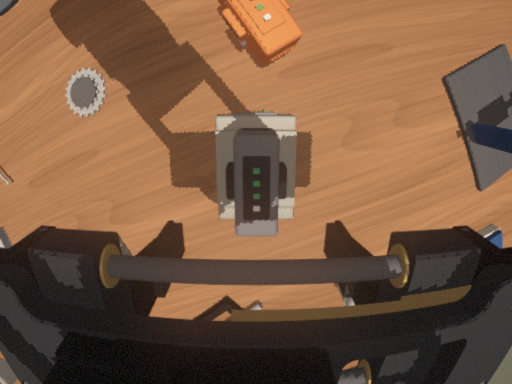

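The wrist view shows the pack at (256,180), between the open fingers, with the orange one clear at (262,25). The arm was still settling when that picture was taken, so I'll settle, lower a little and measure again.

Request:
move_arm(
  rows=[0,0,0,0,0,0,0,0,0,-10,0,0,0,0,0,0,-15,0,0,0,0,0,0,-10,0,0,0,0,0,0,0,0,0,0,0,0,0,0,0,0,0,0],
)

```text
time: 2.25
position: [0.5013, 0.2927, 0.1872]
tool_rot: [0.169, 0.986, -0.0, -0.0]
ft_force: [-0.6, -0.4, 0.8]
grip_width: 0.087
```

```bash
python3 - <<'E'
from h import *
np.set_printoptions(precision=4,suppress=True)
c,P=wcloud(); save("w2.png",c["color"])
rect(P,.113,.14,.5,.29,.08,"pack"); rect(P,.036,.048,.5,.29,.09,"charger")
o=robot.get_obs(); print(o["time"],o["position"],o["tool_rot"],o["ft_force"])
E
```

```text
pack 5783 c [503.5 293.8] size [42.1 99.3] ang 70.9 zmed 0.1218
charger 4194 c [504.  293.8] size [ 94.7 127.8] ang 70.5 zmed 0.0414
2.3 [0.5018 0.2927 0.1877] [0.1691 0.9856 0.0001 0.0001] [-0.038  -0.7274 -0.3113]
```

The pack is at (503.5, 293.5), so I'll shift by +1.5, +0.5 and lower 117 mm, putting the TCP at z 71 and the grasp point at z 90.

Request:
move_arm(
  rows=[1.5,0.5,-10,0,0,0,0,0,0,-15,0,0,0,0,0,0,-15,0,0,0,0,0,0,-15,0,0,0,0,0,0,-15,0,0,0,0,0,0,-15,0,0,0,0,0,0,-15,0,0,0,0,0,0,-10,0,0,0,0,0,0,-7,0,0,0,0,0,0,0,0,0,0,0,0,0,0,0,0,0,0],
)

```text
time: 3.4
position: [0.5038, 0.2927, 0.0708]
tool_rot: [0.17, 0.986, 0.0, 0.0]
ft_force: [0.3, -0.3, -0.1]
grip_width: 0.0869
```

Request:
move_arm(
  rows=[0,0,0,0,0,0,0.2,0,0,0,0,0,0,0.3,0,0,0,0,0,0,0.4,0,0,0,0,0,0,0.6,0,0,0,0,0,0,0.8,0,0,0,0,0,0,1,0,0,0,0,0,0,1,0,0,0,0,0,0,1,0,0,0,0,0,0,1,0,0,0,0,0,0,1],
  grip_force=30,
)

```text
time: 4.4
position: [0.5038, 0.2929, 0.0712]
tool_rot: [0.17, 0.986, 0.0, 0.0]
ft_force: [-0.8, 0.9, 4.3]
grip_width: 0.0431
```

The width is 43.1 mm where 46 was expected. I'll look before lifting.

```bash
python3 - <<'E'
from h import *
c,P=wcloud(); w=c["color"]
s=robot.camera("scene")["color"][90:210,320:440]
save("w3.png",np.hstack([cv2.resize(w,(500,375)),cv2.resize(s,(300,375),interpolation=cv2.INTER_CUBIC)]))
o=robot.get_obs(); print(o["grip_width"],o["ft_force"],o["moment"])
E
```

```text
0.043062434247278236 [-0.08532366  0.82010265  5.22221646] [0.03865302 0.16395978 0.02122573]
```

View pics/w3.png

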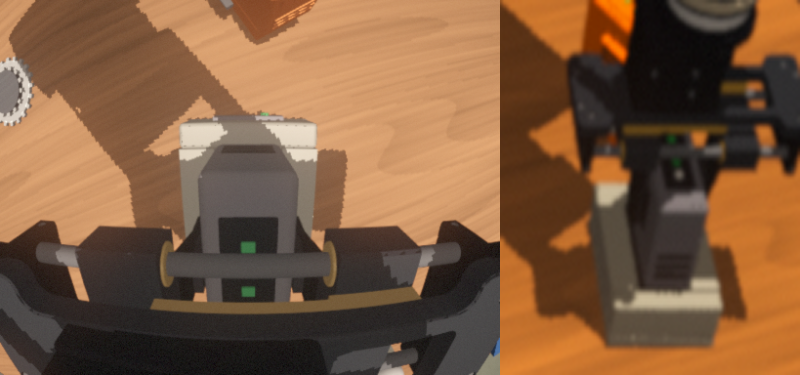

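The fingers are on the middle of the pack and both buttons look squeezed; the missing 3 mm is probably pad compliance. I'll start the lift slowly and watch the force.

Request:
move_arm(
  rows=[0,0,2,0,0,0,1,0,0,2,0,0,0,1,0,0,2,0,0,0,1,0,0,0,0,0,0,1],
)

```text
time: 4.9
position: [0.5032, 0.2924, 0.0762]
tool_rot: [0.17, 0.986, -0.0, -0.0]
ft_force: [-0.5, -0.0, -4.2]
grip_width: 0.0435
```

Request:
move_arm(
  rows=[0,0,4,0,0,0,1,0,0,6,0,0,0,1,0,0,6,0,0,0,1,0,0,6,0,0,0,1,0,0,8,0,0,0,1,0,0,10,0,0,0,1,0,0,10,0,0,0,1,0,0,10,0,0,0,1,0,0,10,0,0,0,1,0,0,10,0,0,0,1,0,0,0,0,0,0,1],
)

```text
time: 6.0
position: [0.5046, 0.293, 0.1584]
tool_rot: [0.17, 0.986, 0.001, 0.002]
ft_force: [-0.1, 1.1, -5.1]
grip_width: 0.0431
```

```bash
python3 - <<'E'
from h import *
c,P=wcloud(); w=c["color"]
s=robot.camera("scene")["color"][70:210,300:440]
save("w4.png",np.hstack([cv2.resize(w,(450,375)),cv2.resize(s,(350,375),interpolation=cv2.INTER_CUBIC)]))
rect(P,.17,.23,.5,.29,.08,"pack")
o=robot.get_obs(); print(o["position"],o["grip_width"],o["ft_force"],o["moment"])
E
```

```text
pack 13988 c [481.8 277.5] size [115.5  67.8] ang 70.4 zmed 0.2086
[0.50353282 0.29257811 0.15684963] 0.04294492266751781 [ 0.17430446  0.36515032 -5.57004848] [-0.01550863 -0.00785796  0.00145893]
```

View pics/w4.png

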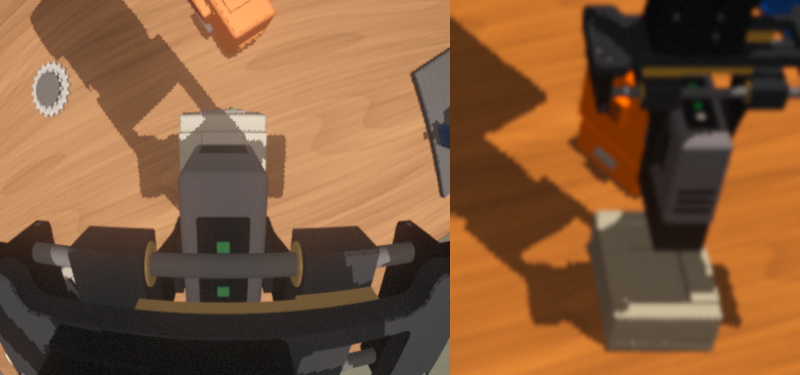

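The pack is out, hanging upright, and the force shows about 5.4 N of weight. I'll raise it to clear the small pack and carry it across.

Request:
move_arm(
  rows=[0,0,10,0,0,0,1,0,-5,15,0,0,0,1,1,-10,15,0,0,0,1,1,-15,5,0,0,0,1,1,-20,0,0,0,0,1,1,-25,0,0,0,0,1,1,-25,0,0,0,0,1,1,-25,0,0,0,0,1,1,-25,0,0,0,0,1,1,-25,0,0,0,0,1,1,-25,0,0,0,0,1,1,-25,0,0,0,0,1],
)

```text
time: 7.3
position: [0.513, 0.0655, 0.2017]
tool_rot: [0.17, 0.985, -0.0, -0.0]
ft_force: [-0.2, 0.0, -5.2]
grip_width: 0.0432
```

Request:
move_arm(
  rows=[1,-25,0,0,0,0.03,1,1,-25,0,0,0,0.03,1,1,-25,0,0,0,0.03,1,1,-25,0,0,0,0.03,1,1,-25,0,0,0,0.03,1,1,-25,0,0,0,0.03,1,2,-25,0,0,0,0.03,1,2,-25,0,0,0,0.03,1,2,-25,0,0,0,0.03,1,2,-25,0,0,0,0.035,1,1,-22,0,0,0,0,1,1,-20,0,0,0,0,1],
)

```text
time: 8.5
position: [0.5285, -0.2264, 0.2015]
tool_rot: [0.019, 1.0, -0.0, -0.0]
ft_force: [0.5, 1.1, -5.8]
grip_width: 0.0429
```

Request:
move_arm(
  rows=[0,-18,0,0,0,0,1,0,-15,0,0,0,0,1,0,-10,0,0,0,0,1,0,-5,0,0,0,0,1,0,0,0,0,0,0,1,0,0,0,0,0,0,1],
)

```text
time: 9.1
position: [0.5293, -0.2715, 0.2014]
tool_rot: [0.018, 1.0, 0.001, -0.0]
ft_force: [-0.9, 0.8, -5.5]
grip_width: 0.0434
```

```bash
python3 - <<'E'
from h import *
o=robot.get_obs(); print(o["time"],o["position"],o["tool_rot"],o["grip_width"],o["ft_force"],o["moment"])
c,P=wcloud(); s=robot.camera("scene"); t=robot.camera("top")
Pt=cloud(t);rect(Pt,.012,.03,.53,-.27,.16,"tray")
save("w5.png",np.vstack([np.hstack([cv2.resize(c["color"],(400,300)),cv2.resize(t["color"][90:270,280:460],(400,300))]),np.hstack([cv2.resize(s["color"][130:330,40:290],(400,300)),cv2.resize(s["color"],(400,300))])]))
E
```

```text
9.1 [ 0.52930483 -0.27154551  0.20141149] [ 1.76977616e-02  9.99843201e-01  5.31465906e-04 -2.84763949e-04] 0.043390877972607496 [-0.88019089  0.7591308  -5.5039973 ] [0.02322483 0.03361547 0.0096967 ]
tray none
```

View pics/w5.png

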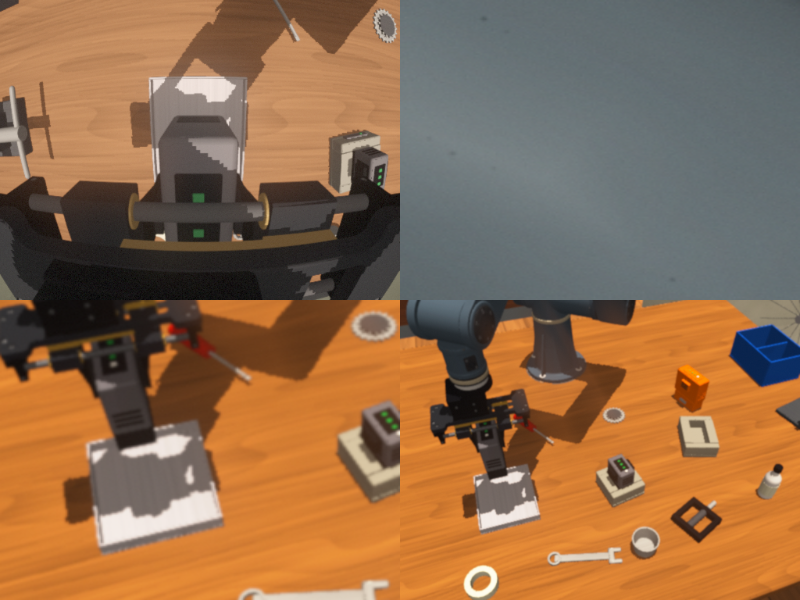

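The pack is upright and lined up over the tray; the arm blocks the top camera. The underside is at about TCP z minus 61 mm, so contact is due at TCP z of about 64 mm. I'll lower to z 69, then ease down.

Request:
move_arm(
  rows=[0,0,-8,0,0,0,1,0,0,-15,0,0,0,1,0,0,-18,0,0,0,1,0,0,-18,0,0,0,1,0,0,-18,0,0,0,1,0,0,-18,0,0,0,1,0,0,-15,0,0,0,1,0,0,-10,0,0,0,1,0,0,-6,0,0,0,1,0,0,-4,0,0,0,1,0,0,-2,0,0,0,1,0,0,0,0,0,0,1],
)

```text
time: 10.45
position: [0.5297, -0.2726, 0.0698]
tool_rot: [0.018, 1.0, -0.0, 0.0]
ft_force: [-0.6, -0.4, -5.2]
grip_width: 0.0434
```

Request:
move_arm(
  rows=[0,0,-1,0,0,0,1,0,0,-1,0,0,0,1,0,0,-1,0,0,0,1,0,0,0,0,0,0,1],
)

```text
time: 10.85
position: [0.5294, -0.2724, 0.0666]
tool_rot: [0.018, 1.0, 0.0, -0.0]
ft_force: [0.3, -0.3, -6.5]
grip_width: 0.0432
```

Request:
move_arm(
  rows=[0,0,-1,0,0,0,1,0,0,-1,0,0,0,1,0,0,0,0,0,0,1],
)

```text
time: 11.15
position: [0.5294, -0.2723, 0.0644]
tool_rot: [0.018, 1.0, 0.0, -0.0]
ft_force: [-0.8, -0.2, -5.0]
grip_width: 0.043
```

Request:
move_arm(
  rows=[0,0,-0.5,0,0,0,1,0,0,-0.5,0,0,0,1,0,0,0,0,0,0,1],
)

```text
time: 11.45
position: [0.5294, -0.2723, 0.0642]
tool_rot: [0.018, 1.0, -0.0, 0.0]
ft_force: [-1.9, 1.6, 2.2]
grip_width: 0.0437
```

Contact: the force went from -5 to +2 N at z 64, as expected. I'll open gradually, then check.

Request:
move_arm(
  rows=[0,0,0,0,0,0,0.5,0,0,0,0,0,0,0.4,0,0,0,0,0,0,0.3,0,0,0,0,0,0,0.2,0,0,0,0,0,0,0.1,0,0,0,0,0,0,0,0,0,0,0,0,0,0,0,0,0,0,0,0,0,0,0,0,0,0,0,0],
)

```text
time: 12.35
position: [0.5296, -0.2725, 0.0635]
tool_rot: [0.018, 1.0, -0.0, 0.0]
ft_force: [-0.3, -0.2, -0.1]
grip_width: 0.0862
```

Request:
move_arm(
  rows=[0,0,6,0,0,0,0,0,0,12,0,0,0,0,0,0,15,0,0,0,0,0,0,18,0,0,0,0,0,0,20,0,0,0,0,0,0,20,0,0,0,0,0,0,20,0,0,0,0,0,0,20,0,0,0,0,0,0,10,0,0,0,0,0,15,0,0,0,0,0,0,20,0,0,0,0,0,0,25,0,0,0,0,0],
)

```text
time: 13.55
position: [0.5284, -0.2102, 0.2034]
tool_rot: [0.018, 1.0, 0.001, -0.001]
ft_force: [0.5, 0.0, -1.1]
grip_width: 0.0869
```

Request:
move_arm(
  rows=[0,25,0,0,0,0,0,0,25,0,0,0,0,0,0,25,0,0,0,0,0,0,25,0,0,0,0,0,0,20,0,0,0,0,0,0,15,0,0,0,0,0,0,10,0,0,0,0,0,0,5,0,0,0,0,0,0,0,0,0,0,0,0],
)

```text
time: 14.45
position: [0.5293, -0.0619, 0.2043]
tool_rot: [0.017, 1.0, 0.0, -0.0]
ft_force: [-0.1, -0.2, 0.9]
grip_width: 0.087
```

```bash
python3 - <<'E'
from h import *
o=robot.get_obs(); print(o["time"],o["position"],o["grip_width"],o["ft_force"])
s=robot.camera("scene"); t=robot.camera("top")
for n,P in(("scene",cloud(s)),("top",cloud(t))):
    rect(P,.10,.14,.53,-.27,.1,n+" pack top"); rect(P,.012,.03,.53,-.27,.16,n+" tray"); rect(P,.085,.105,.588,.018,.05,n+" small")
save("w6.png",np.hstack([cv2.resize(s["color"][120:330,70:350],(400,300)),cv2.resize(t["color"][90:270,220:460],(400,300))]))
E
```

```text
14.45 [ 0.52932857 -0.06190802  0.20434105] 0.08698563458688616 [-0.0901041  -0.20664375  0.93782169]
scene pack top 1038 c [ 529.8 -272.3] size [ 42.  103.1] ang 88.3 zmed 0.1142
scene tray 859 c [ 529.8 -272.3] size [145.  174.1] ang 88.2 zmed 0.0197
scene small 663 c [590.2  16.9] size [69.5 58.1] ang 7.0 zmed 0.0929
top pack top 819 c [ 526.8 -271.3] size [ 41.4 100.6] ang 86.3 zmed 0.1133
top tray 261 c [ 526.6 -291.9] size [105.6 170.1] ang 87.9 zmed 0.0184
top small 8 c [612.8  41.5] size [4.4 7.3] ang 65.5 zmed 0.0911
```

View pics/w6.png

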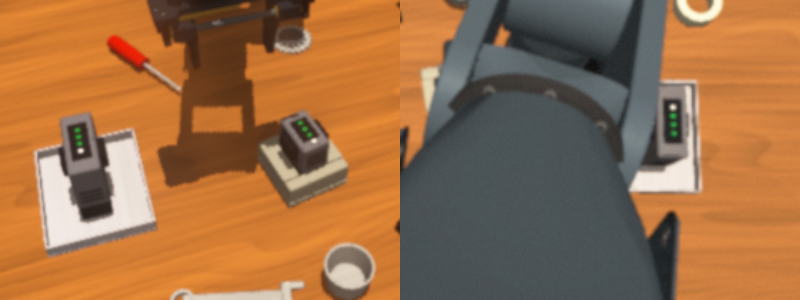

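The pack stands upright in the middle of the tray, with its top at z 0.114 to 0.115 (3 + 112 mm expected). The small pack is still in its charger, and the arm is clear and still. Handing in.

```bash
python3 -c "
from rig import robot
print(robot.hand_in())"
```

```text
the job is handed in; nothing more can be done
None
```

The larger grey pack is now standing upright in the metal tray. I squeezed both its latch buttons at 30 N, lifted it straight up, lowered it until it touched, then opened the gripper and backed away. I handed in at about 14.5 s of the 48 s allowed.

**Last checks:**
- **Pack in the tray:** its top is level at about z 0.114 m, close to the expected 0.115. It is centred in the tray to within a millimetre in the scene view, and lined up with the tray's sides.
- **Small pack:** still in its own charger, in the same place as before to within about a millimetre.
- **Robot:** gripper open, clear of everything, with no contact force.

**What disagreed or could not be checked:**
- **Grip width:** it read 43 mm, not the 46 mm expected with both buttons in, probably because the finger pads give a little. The pack came free with only its own weight (about 5.4 N) on the wrist.
- **Top camera:** in the last check the arm partly blocked its view, so its tray and small-pack readings were incomplete. I relied on the scene camera for those.

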